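# Hang the loaded pan on the laboratory balance

## Task

Weigh the metal specimen: pick up the balance pan by its upright tab with the specimen left standing on it, hang the pan's hook over the cross pin at the end of the balance lever, and keep hold while you let the lever down until it carries the whole weight. Then open the fingers slowly, easing the lopsided pan to where it wants to hang, so that it hangs free and still with the specimen on it; the lever must not jerk or move off as you let go, the pan must not be left to swing, and nothing may be forced. Leave the rack, bottle and beaker alone.

Things in the scene. Friction and masses are not known exactly. Their poses are not given: they have to be found in the camera images.
- balance: Grey pendulum balance, fixed; cast base 130 x 210 mm, steel column, bent lever before it. Origin on the bench straight below the lever's pivot, which is 225 mm up. z up, y from the pan end (-y) to the pendulum end (+y); x parallel to pivot and pin; the lever swings in the y-z plane. The base ends at y = -65 mm: the pan hangs over open bench. Nothing stands above the pin.
- pin (a point): Middle of the steel cross pin (diameter 6 mm, along the balance's x) in the fork at the pan end of the lever, 120 mm from the pivot; axes turn with the lever. The fork's tines are 22 mm apart inside, 10 mm high, open between for 48 mm from the pin towards the pivot, and end 7 mm beyond it.
- lever (a joint): Lever angle, rad: 0 = unloaded, at its upper stop, pin arm 0.20 above level; grows as the pan end sinks; lower stop 0.60. Pin in the balance frame: y = -120 mm cos(0.20 - q), z = 225 mm + 120 mm sin(0.20 - q). A pendulum weight resists: 1 N on the pin starts it, then about 80 N per metre of pin travel; how far it sinks depends on the unknown weight hung, short of the lower stop; lightly damped.
- hanger: Steel pan with carrying bow, 160 g, upright on the bench: round pan, diameter 98, floor 3 thick, rim 10 high; C-shaped 6 mm wire bow from the -y edge (out to y = -63 mm) up to a hook above the pan's centre, tab on top. Origin: centre of the underside, z up. To hang: axes parallel to the balance's (x along the pin, bow away from the column). Hung free it tilts up to 0.25 rad, tab leaning to -y.
- hook (a point): Seat of the hook, where the pin's centre lies when fully home: 150 mm above the hanger's origin. Upside-down V roof (90 degrees) with two legs, open below, 14 mm wide along x, 10 mm between the legs along y (2 mm to spare each side of the pin). Legs reach 13 mm below the seat; the +y one then flares outward to 20 mm below, the -y one runs into the bow.
- tab (a point): Grip point on the flat upright tab: 14 mm wide (x), 10 mm thick (y, pinch it along y), reaching from 6 to 56 mm above the hook's seat; this point is 38 mm above the seat.
- sample: Plain metal density specimen, a cylinder of diameter 36 mm, 40 mm high (50 with its small knob), standing loose on the pan 14 to 23 mm off centre towards the bow. Origin at the centre of its underside. The metal is unknown: 70 to 365 g.
- rack: Clear acrylic test-tube rack with four corked tubes, 75 x 260 mm, 156 mm high (bystander). Origin under its centre, its length along y.
- reagent: Brown reagent bottle, diameter 64 mm, 130 mm high (bystander). Origin under its centre.
- beaker: Glass beaker, diameter 72 mm, 90 mm high (bystander). Origin under its centre.
Not all that is in view belongs to the job. What is shaped like the hanger but black or orange is not meant.

How it is judged:
By the outcome, as a careful person would: the job done as asked, in the order asked, and still so for the second after the job is handed in, with the robot touching nothing.
It also fails if it takes over 72 s, if anything falls off the work surface, if the arm or the gripper's body presses on something with over 40 N, if the wrist force passes 120 N, or if a joint passes its speed limit or range.

## Robot

A 7-joint arm with a two-finger parallel gripper is mounted at the origin on the work surface. World frame = base frame: x ahead of the robot, y to its left, z up, the work surface at z = 0. Lengths are in m, angles in rad, forces in N, time in s.
With the tool pointing down it reaches from about 0.4 to 0.875 m from the base axis. Payload 6.5 kg.
Tool frame: the origin (TCP) lies on the centre line of the jaws, within the pads' length; the fingertips stand 17 mm ahead of it and the grasp point (between the pads) lies 2 mm behind it (manip.tip_reach is the z of the fingertips in the tool frame, in m); z points along the fingers, y is the direction in which the jaws open and shut (so a half turn about z gives the same grasp; the last joint's range is limited). The gripper opens to 88 mm and grips with 3 to 60 N. Pads are 18 mm wide; open, the fingers measure 123 mm over their backs; the gripper's body (75 mm by 187 mm) begins 45 mm behind the grasp point.
Start: joints at [1.054, 0.536, -0.004, 1.538, 0.003, 1.067, -0.071], TCP at [0.283, -0.585, 0.256] pointing down, gripper open.
Joint ranges: [-2.7, 2.7], [-0.37, 2.16], [-1.27, 1.26], [0.24, 2.4], [-1.31, 4.45], [0.19, 1.91], [-2.76, 2.76]. Speed limits (rad/s): [2.39, 2.39, 3.14, 3.14, 3.14, 3.14, 3.14].

## Interface

Orientations are given as [roll, pitch, yaw] about the fixed x, y, z axes, in that order (R = Rz(yaw) Ry(pitch) Rx(roll)).
In Python, from bench import manip gives the robot as it stands. Calls block until the motion is done:
- manip.reach(position, orientation): joint-space move of the TCP to a pose.
- manip.servo_line(position, rot=None, velocity=0.15, threshold=None): straight line of the TCP; rot=None keeps the orientation; velocity is the mean speed in m/s. With threshold (N) it stops when the force on the tool has changed by that much, and returns True; else False.
- manip.move_j(angles): joint-space move.
- manip.set_gripper(opening, newtons=None): finger opening in m; newtons is the grip in N (None keeps the last); returns when the fingers have stopped.
- manip.pause(seconds).
- manip.ik(position, orientation): joint angles nearest the present ones, or None.
- manip.observe(): the state.
- manip.get_image(name): name is "side" or "top" or "wrist"; returns the picture (384x512x3 uint8, red, green, blue); there is no depth.
- manip.camera_info(name): a dict with "intrinsics" (3x3 intrinsics, pixels), "world_from_camera" (4x4, takes a point from camera to world coordinates). Camera axes: x right, y down, z forward; pixel columns grow to the right and rows downward; lengths in m; the calibration is good to about 2 mm. A picture is of the moment at which its call begins: read the wrist's pose just before it. camera_info takes no time and is no camera call; for the wrist camera it gives the pose at the moment of the call.
A pose or a line that the arm cannot do raises manip.Unreachable and nothing moves.
- manip.job_done(): hands the job in, once; it reports no verdict.
The state is a dict: "time": time; "qpos": joint angles; "qvel": joint speeds; "joint_efforts": joint torques, N m; "tool_pos": TCP position; "eef_rot": TCP orientation; "force": force on the tool from outside, world axes, zero at the start; "moment": the same for the moment, N m; "width": finger opening in m.
Only numpy, scipy, OpenCV 4.12 (cv2) and the standard library are available. Lean on these libraries where they do the work, as an engineer would, in place of code of your own. Each camera call takes 0.05 s, during which the arm holds its last target. There are 200 camera calls.

## Working session

There is one attempt and no reset: what is moved stays moved. The work goes in short steps, each a Python script; the robot and the scene stay as the last script left them, time stands still between calls to the robot, and variables do not carry over. Pictures are saved under pics/ and viewed, about 8 in all and at most 12, crops included, and the job is handed in when it is done.

```bash
mkdir -p pics; ls; python3 - <<'E'
from bench import manip
import cv2,numpy as np
for n in ("top","side"):
    im=manip.get_image(n); cv2.imwrite(f"pics/{n}0.png",im[:,:,::-1])
    c=manip.camera_info(n); print(n,np.round(c["intrinsics"],1).tolist(),np.round(c["world_from_camera"],3).tolist())
a=cv2.imread("pics/top0.png")
cv2.imwrite("pics/top0b.png",cv2.resize(a,(800,600),interpolation=cv2.INTER_CUBIC))
a=cv2.imread("pics/side0.png")
cv2.imwrite("pics/side0b.png",cv2.resize(a,(800,600),interpolation=cv2.INTER_CUBIC))
print(manip.observe()["time"], manip.observe()["eef_rot"])
E
```

```text
pics
top [[353.2, 0.0, 251.7], [0.0, 353.2, 192.5], [0.0, 0.0, 1.0]] [[0.014, -0.999, 0.039, 0.479], [-1.0, -0.015, -0.02, 0.012], [0.02, -0.038, -0.999, 0.975], [0.0, 0.0, 0.0, 1.0]]
side [[444.5, 0.0, 258.5], [0.0, 444.5, 191.1], [0.0, 0.0, 1.0]] [[-0.964, -0.111, 0.241, 0.234], [-0.264, 0.487, -0.833, 0.926], [-0.025, -0.867, -0.498, 0.708], [0.0, 0.0, 0.0, 1.0]]
0.1 [-3.14007225e+00  1.31585341e-04  4.50940597e-01]
```

View pics/top0b.png

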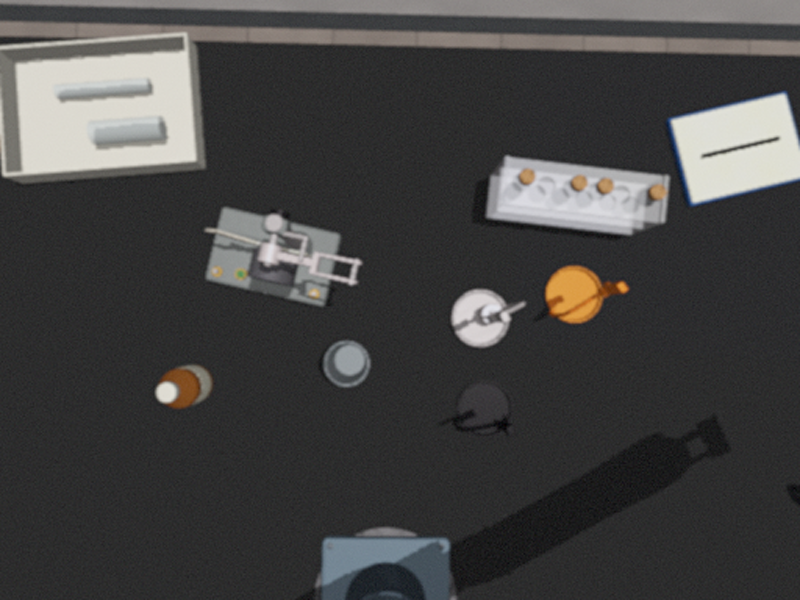

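View pics/side0b.png

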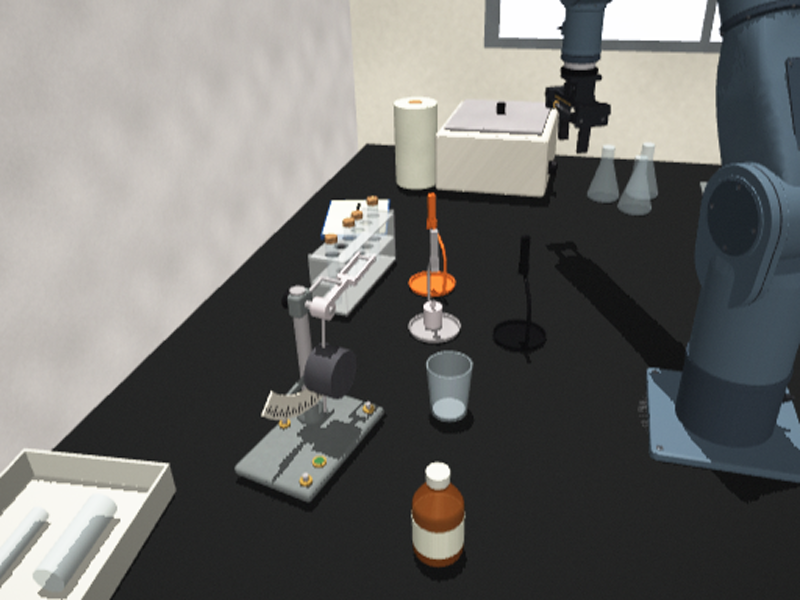

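Top view (800x600 scale): the steel hanger has its pan at (480,318), the orange one is at (573,295) and the black one at (483,408). The balance pivot is near (270,255) and its fork and pin are at (357,270). The steel-grey hanger with the specimen is the one meant. I'll confirm that in an enlarged crop.

```bash
cat > h.py <<'E'
import cv2,numpy as np
from bench import manip
def cam(n):
    c=manip.camera_info(n); return np.array(c["intrinsics"]),np.array(c["world_from_camera"])
def ray(c,uv):
    K,T=c; d=T[:3,:3]@np.linalg.solve(K,[uv[0],uv[1],1.]); return T[:3,3],d/np.linalg.norm(d)
def onz(c,uv,z):
    o,d=ray(c,uv); return o+d*(z-o[2])/d[2]
def tri(rays):
    A=sum(np.eye(3)-np.outer(d,d) for o,d in rays); b=sum((np.eye(3)-np.outer(d,d))@o for o,d in rays)
    return np.linalg.solve(A,b)
def proj(c,p):
    K,T=c; q=K@(T[:3,:3].T@(np.asarray(p)-T[:3,3])); return q[:2]/q[2]
def crop(im,x0,y0,w,h,s):
    return cv2.resize(im[y0:y0+h,x0:x0+w],(int(w*s),int(h*s)),interpolation=cv2.INTER_CUBIC)
E
python3 - <<'E'
from h import *
t=cv2.imread("pics/top0.png"); s=cv2.imread("pics/side0.png")
o=np.zeros((600,800,3),np.uint8)
o[:300,:400]=crop(t,270,170,80,60,5); o[:300,400:]=crop(t,125,125,110,82.5.__int__(),3.63)[:300,:400].copy() if 0 else cv2.resize(t[125:207,125:235],(400,300),interpolation=cv2.INTER_CUBIC)
o[300:,:400]=cv2.resize(s[130:235,220:360],(400,300),interpolation=cv2.INTER_CUBIC)
o[300:,400:]=cv2.resize(s[150:240,160:280],(400,300),interpolation=cv2.INTER_CUBIC)
cv2.imwrite("pics/c1.png",o)
T=manip.observe(); print(np.round(manip.camera_info("wrist")["world_from_camera"],3).tolist(),np.round(cam("wrist")[0],0).tolist())
# pan mask
ct=cam("top"); hsv=cv2.cvtColor(t,cv2.COLOR_BGR2HSV)
m=((hsv[...,2]>120)&(hsv[...,1]<60)).astype(np.uint8); m[:, :280]=0;m[:,345:]=0;m[:175]=0;m[230:]=0
k=cv2.morphologyEx(m,cv2.MORPH_OPEN,np.ones((9,9),np.uint8))
cs,_=cv2.findContours(k,0,2); c=max(cs,key=cv2.contourArea); e=cv2.fitEllipse(c); print("pan",e,onz(ct,e[0],.01))
E
```

```text
[[0.435, -0.858, -0.272, 0.354], [-0.9, -0.416, -0.129, -0.55], [-0.002, 0.301, -0.954, 0.385], [0.0, 0.0, 0.0, 1.0]] [[301.0, 0.0, 251.0], [0.0, 301.0, 192.0], [0.0, 0.0, 1.0]]
pan ((304.8175964355469, 194.31060791015625), (18.041349411010742, 33.4575080871582), 78.2335205078125) [ 0.51307367 -0.15249432  0.01      ]
```

View pics/c1.png

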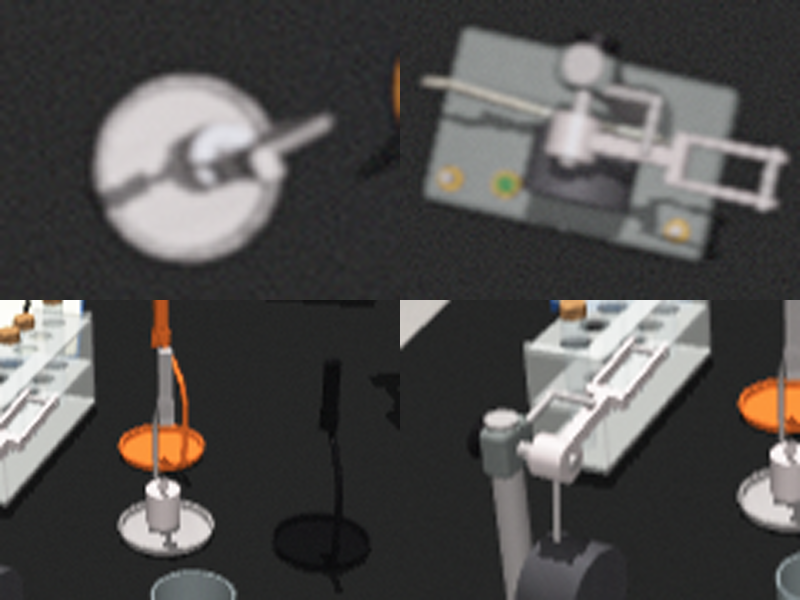

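Crops confirm it. The steel hanger (top-left crop, pan centre (188,167), tab about (268,160), bow out to (330,122)) carries the specimen, so it's the one meant; the orange and black ones are decoys. The fork pin runs from (783,155) to (770,205) in the top-right crop. Next I'll move over the hanger for a close look with the wrist camera.

```bash
python3 - <<'E'
from h import *
ct=cam("top")
P=onz(ct,(270+188/5,170+167/5),.01); print("pan",P)
for z in(.05,.1,.15): 
    b=onz(ct,(336,194.4),z); d=b-P; print("bow",z,b,np.hypot(*d[:2]),np.degrees(np.arctan2(d[0],-d[1])))
print("tab",onz(ct,(323.6,201.5),.206))
a,b=[onz(ct,(125+(u-400)/3.636,125+v/3.66),.2488) for u,v in((783,155),(770,205))]; print("pin",a,b,(a+b)/2,np.degrees(np.arctan2(*( (a-b)[[1,0]]))))
t=cv2.imread("pics/top0.png")
p=P[:2]; a=.4
manip.reach([p[0],p[1],.40],[np.pi,0,a])
q=manip.camera_info("wrist"); im=manip.get_image("wrist"); np.savez("w1.npz",K=q["intrinsics"],T=q["world_from_camera"])
cv2.imwrite("pics/w1.png",im[:,:,::-1])
pp=np.array([p[0],p[1],.40])+[.0,.06,0.0]
manip.servo_line(pp)
q=manip.camera_info("wrist"); im=manip.get_image("wrist"); np.savez("w2.npz",K=q["intrinsics"],T=q["world_from_camera"])
cv2.imwrite("pics/w2.png",im[:,:,::-1])
o=np.hstack([cv2.imread("pics/w1.png"),cv2.imread("pics/w2.png")])[:, :]
a=cv2.resize(cv2.imread("pics/w1.png"),(400,300),interpolation=cv2.INTER_AREA);b=cv2.resize(cv2.imread("pics/w2.png"),(400,300),interpolation=cv2.INTER_AREA)
cv2.imwrite("pics/w12.png",np.hstack([a,b]))
print(manip.observe()["time"],manip.observe()["qpos"])
E
```

```text
pan [ 0.4882614  -0.16034654  0.01      ]
bow 0.05 [ 0.51261099 -0.22805721  0.05      ] 0.0719558016137314 19.779210947680504
bow 0.1 [ 0.51077408 -0.21506407  0.1       ] 0.05916780110475837 22.363954649628987
bow 0.15 [ 0.50893716 -0.20207093  0.15      ] 0.046566209452065285 26.359878644753476
tab [ 0.49095032 -0.16034486  0.206     ]
pin [0.55790891 0.04275782 0.2488    ] [0.52958424 0.04964942 0.2488    ] [0.54374657 0.04620362 0.2488    ] -13.674779866917898
2.5417 [ 0.33449785  0.15614888 -0.24912196  1.72705213  0.04098367  1.26345056
 -1.09664317]
```

View pics/w12.png

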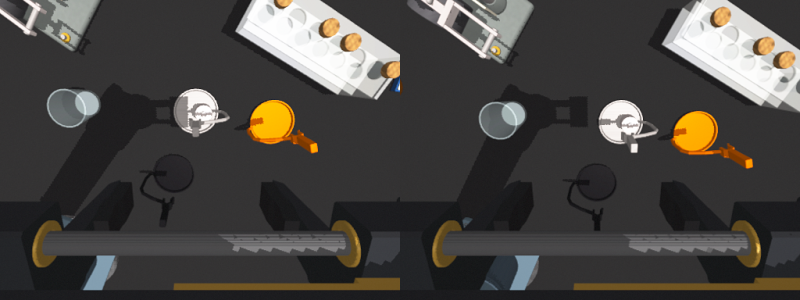

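The wrist pictures show the pan at (197,110) and (620,122), half scale. I'll enlarge both, along with the fork at the top left.

```bash
python3 - <<'E'
from h import *
a=cv2.imread("pics/w1.png");b=cv2.imread("pics/w2.png")
f=lambda i,x,y,w,h:cv2.resize(i[y:y+h,x:x+w],(400,300),interpolation=cv2.INTER_CUBIC)
o=np.vstack([np.hstack([f(a,210,100,100,75),f(b,240,120,100,75)]),np.hstack([f(a,0,0,140,105),f(b,0,0,160,120)])])
cv2.imwrite("pics/c2.png",o)
E
```

```text
(no output)
```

View pics/c2.png

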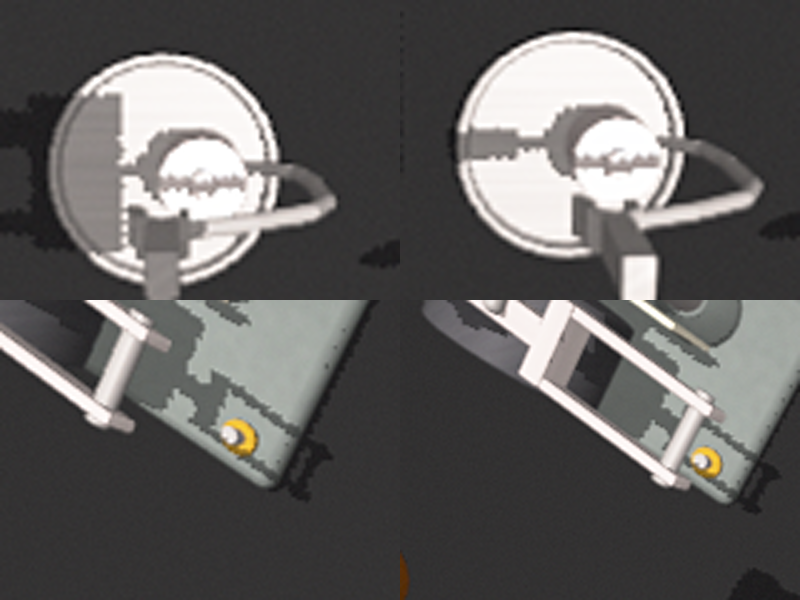

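```bash
python3 - <<'E'
from h import *
c1,c2=[(d["K"],d["T"]) for d in map(np.load,("w1.npz","w2.npz"))]
ct,cs=cam("top"),cam("side")
print("pan",onz(c1,(250.75,142),.01),onz(c2,(282.75,156.25),.01),tri([ray(c1,(250.75,142)),ray(c2,(282.75,156.25))]))
print("tabtop",onz(c2,(300,189),.206))
bw=tri([ray(c1,(293.25,151.25)),ray(c2,(330,166.75))]); print("bow",bw)
P=(onz(c1,(250.75,142),.01)+onz(c2,(282.75,156.25),.01))/2
d=bw-P; print("r,deg",np.hypot(*d[:2]),np.degrees(np.arctan2(d[0],-d[1])))
for z in(.09,.1,.12):
  for c,uv in((c1,(293.25,151.25)),(c2,(330,166.75))):
    d=onz(c,uv,z)-P; print(z,np.hypot(*d[:2]),np.degrees(np.arctan2(d[0],-d[1])))
e=[]
for a,b in(((47.25,8.75),(123.6,40.8)),((33.95,39.2),(108,71.2))):
    print("pin end",tri([ray(c1,a),ray(c2,b)]),onz(c1,a,.2488),onz(c2,b,.2488)); e.append((onz(c1,a,.2488)+onz(c2,b,.2488))/2)
m=sum(e)/2;d=e[0]-e[1];print("pin",m,np.hypot(*d[:2]),np.degrees(np.arctan2(d[1],d[0])))
# base edges yaw from the top view: mask
t=cv2.imread("pics/top0.png");h=cv2.cvtColor(t,cv2.COLOR_BGR2HSV)[125:207,125:235]
# tines direction in w2 (parallel to y of balance, in lever plane)
a=[(240,0)]
# base far edge/bottom edge from w2
for z in(.02,):
    p=[onz(c2,((u-400)/2.5,(v-300)/2.5),z) for u,v in((620,430),(725,502))]; print("base edge yaw",np.degrees(np.arctan2(*(-(p[1]-p[0])[[0]]*-1, -(p[1]-p[0])[[1]]))), p)
    p=[onz(c1,(u/2.857,(v-300)/2.857),z) for u,v in((160,412),(262,487),(290,470),(375,310))]; print(p, np.degrees(np.arctan2((p[3]-p[2])[1],(p[3]-p[2])[0])))
# lever tine directions in w2: both at inclined heights
K,T=c2
for (u,v,u2,v2) in((548,385,665,480),(600,335,710,405)):
    A=onz(c2,((u-400)/2.5,(v-300)/2.5),.2488-.048*np.sin(.2)*-1*-1*-1 if 0 else .2488-.0095);B=onz(c2,((u2-400)/2.5,(v2-300)/2.5),.2488)
    d=A-B;print("tine",np.hypot(*d[:2]),np.degrees(np.arctan2(-d[0],d[1])))
E
```

```text
pan [ 0.49144382 -0.15818732  0.01      ] [ 0.49070543 -0.15919041  0.01      ] [ 0.49220951 -0.15773322  0.0184838 ]
tabtop [ 0.49078505 -0.1589745   0.206     ]
bow [ 0.51440016 -0.21605818  0.09293642]
r,deg 0.06192995826539379 22.125949591376575
0.09 0.06223179581257049 21.364267667250697
0.09 0.06283825206664202 21.822732765684513
0.1 0.060817402443363575 22.970795900922845
0.1 0.060167452274607784 23.935154822016308
0.12 0.05814234139532423 26.411460325164935
0.12 0.055106317961579034 28.757383952471226
pin end [0.5596976  0.03977273 0.26530422] [0.55901038 0.05041332 0.2488    ] [0.56027933 0.04665333 0.2488    ]
pin end [0.53356301 0.04575212 0.26458754] [0.53208637 0.05626322 0.2488    ] [0.53182181 0.05266697 0.2488    ]
pin [0.54579947 0.05149921 0.2488    ] 0.028318971453424248 -12.090860314403661
base edge yaw [-12.09508666] [array([0.52336847, 0.18841925, 0.02      ]), array([0.50804453, 0.1169095 , 0.02      ])]
[array([0.52198001, 0.17760122, 0.02      ]), array([0.50653827, 0.11830105, 0.02      ]), array([0.52089569, 0.10627357, 0.02      ]), array([0.61283818, 0.08463273, 0.02      ])] -13.244842953367254
tine 0.05118554074020742 -15.006138649414597
tine 0.04481377088552697 -8.21664871363299
```

The hanger's yaw is about +22° with the tab at (0.491,-0.159). The pin is near (0.545,0.050) and the balance yaw about -12.7°. I'll grasp and lift, then approach along the balance's +y, because the lever has to enter the open side of the C.

```bash
cat >> h.py <<'E'
YB=np.radians(-12.7)
def st(m=""):
    s=manip.observe(); print(m,round(s["time"],2),np.round(s["tool_pos"],4),np.round(s["eef_rot"],3),"F",np.round(s["force"],2),"M",np.round(s["moment"],3),"w",round(s["width"],4)); return s
def snap(n,f):
    q=manip.camera_info(n); im=manip.get_image(n)[:,:,::-1]; np.savez(f+".npz",K=q["intrinsics"],T=q["world_from_camera"]); cv2.imwrite(f"pics/{f}.png",im); return im
E
python3 - <<'E'
from h import *
g=np.array([.491,-.159,.186]); a=np.radians(22)
manip.set_gripper(.045,20)
manip.reach(g+[0,0,.06],[np.pi,0,a])
manip.servo_line(g,rot=[np.pi,0,a],velocity=.06); st("at")
manip.set_gripper(0.0,20); st("grip")
manip.servo_line(g+[0,0,.01],velocity=.02); manip.pause(.2); st("lift")
manip.servo_line(g+[0,0,.144],velocity=.08); st()
pin=np.array([.545,.0495,.2488]); yb=np.array([-np.sin(YB),np.cos(YB),0])
manip.servo_line(pin-.11*yb+[0,0,.081],rot=[np.pi,0,YB],velocity=.07); st("pre1")
a=snap("wrist","w3"); 
cv2.imwrite("pics/w3b.png",cv2.resize(a,(800,600),interpolation=cv2.INTER_CUBIC))
E
```

```text
at 5.17 [ 0.4913 -0.1591  0.1864] [ 3.141e+00 -1.000e-03  3.840e-01] F [ 0.94  0.3  -0.13] M [0.024 0.012 0.016] w 0.0448
grip 5.79 [ 0.491  -0.159   0.1861] [-3.142 -0.     0.384] F [-0.84  0.61  1.77] M [ 0.046  0.093 -0.016] w 0.0098
lift 6.64 [ 0.4909 -0.159   0.1959] [-3.141  0.     0.384] F [ 0.13 -0.18 -3.84] M [ 0.088 -0.005  0.049] w 0.01
 8.47 [ 0.4908 -0.1589  0.3295] [-3.141e+00  1.000e-03  3.840e-01] F [-0.64  0.79 -3.78] M [0.035 0.028 0.044] w 0.0098
pre1 10.12 [ 0.5207 -0.0582  0.3298] [ 3.141  0.    -0.222] F [-0.29  0.52 -4.13] M [ 0.09  -0.021  0.051] w 0.0098
```

View pics/w3b.png

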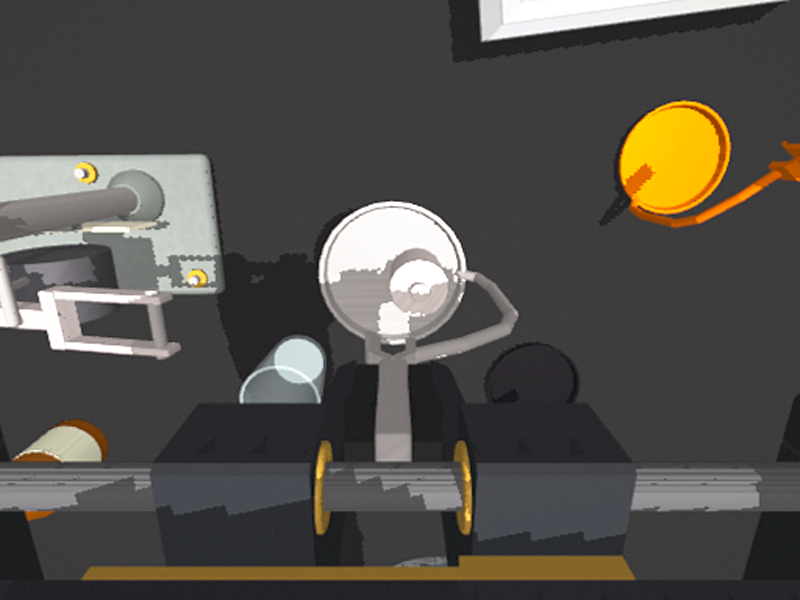

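Picture shows the hanger held upright with the specimen on the pan. The pin runs (157,295) to (163,350), and the hook roof is around (391,350). Now triangulating the pin from three views and checking where the hook sits in the jaws.

```bash
python3 - <<'E'
from h import *
C=[(d["K"],d["T"]) for d in map(np.load,("w1.npz","w2.npz","w3.npz"))]
uv=[(40.6,24),(115.8,56),(160/1.5625,323/1.5625)]
print("tri3",tri([ray(c,u) for c,u in zip(C,uv)]),[np.round(onz(c,u,.2488),4) for c,u in zip(C,uv)])
s=manip.observe(); t=s["tool_pos"]; R=np.array([[np.cos(YB),-np.sin(YB),0],[np.sin(YB),np.cos(YB),0],[0,0,1]])
seat=t+[0,0,-.036]
f=lambda p:np.round(proj(C[2],seat+R@np.array(p))*1.5625,1)
print("tabtop corners",[f((x,y,.056)).tolist() for x in(-.007,.007) for y in(-.005,.005)])
print("tab bottom corners",[f((x,y,.006)).tolist() for x in(-.007,.007) for y in(-.005,.005)])
print("hook leg bottom corners",[f((x,y,-.013)).tolist() for x in(-.007,.007) for y in(-.006,.006)])
print("pan centre",f((0,0,-.14)), "bow",f((0,-.06,-.06)))
im=cv2.imread("pics/w3.png")
o=np.hstack([crop(im,60,170,70,70,5.7)[:399,:399],crop(im,215,200,70,70,5.7)[:399,:399]]); cv2.imwrite("pics/c3.png",o)
E
```

```text
tri3 [0.54676127 0.04680315 0.2567979 ] [array([0.5457, 0.0533, 0.2488]), array([0.5462, 0.0496, 0.2488]), array([0.5456, 0.051 , 0.2488])]
tabtop corners [[414.4, 474.5], [378.3, 474.5], [415.1, 430.5], [377.8, 430.5]]
tab bottom corners [[408.6, 387.8], [382.1, 387.8], [408.9, 353.8], [381.9, 353.8]]
hook leg bottom corners [[409.5, 365.9], [380.7, 365.9], [409.9, 334.6], [380.4, 334.6]]
pan centre [394.2 273.8] bow [512.9 312.9]
```

View pics/c3.png

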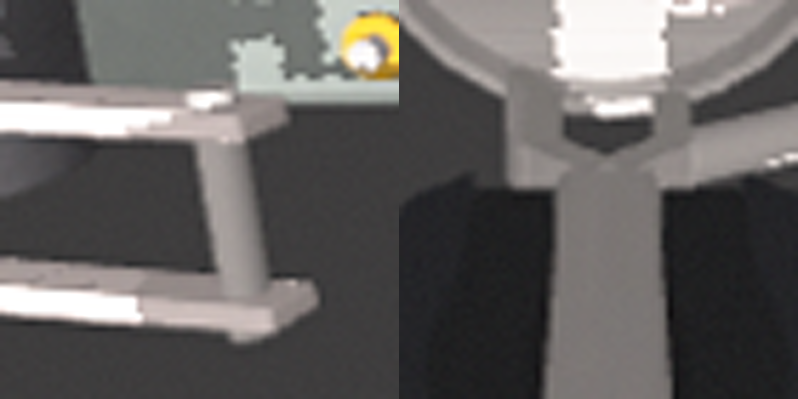

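```bash
python3 - <<'E'
from h import *
pin=np.array([.5457,.0515,.2488]); yb=np.array([-np.sin(YB),np.cos(YB),0])
manip.servo_line(pin-.028*yb+[0,0,.081],velocity=.05); manip.pause(.3); st("pre2")
im=snap("wrist","w4"); cv2.imwrite("pics/c4.png",crop(im,150,140,160,120,5))
E
```

```text
pre2 12.31 [0.5395 0.0241 0.3298] [ 3.142  0.    -0.222] F [-0.06  0.44 -3.62] M [ 0.114 -0.018  0.001] w 0.01
```

View pics/c4.png

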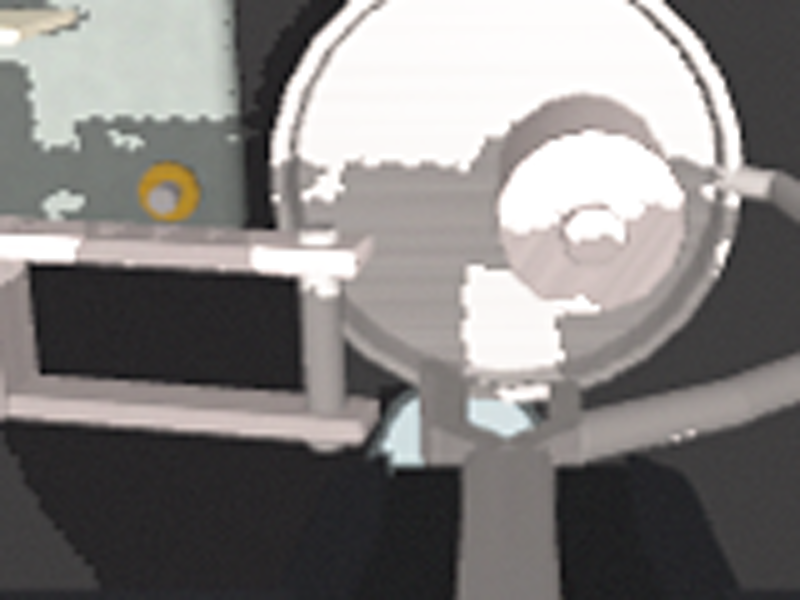

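```bash
python3 - <<'E'
from h import *
c3,c4=[(d["K"],d["T"]) for d in map(np.load,("w3.npz","w4.npz"))]
a,b=(100.3,208),(214.6,208)
print("tri",tri([ray(c3,a),ray(c4,b)]),onz(c3,a,.2488),onz(c4,b,.2488))
t=manip.observe()["tool_pos"]; R=np.array([[np.cos(YB),-np.sin(YB),0],[np.sin(YB),np.cos(YB),0],[0,0,1]])
f=lambda p:np.round((proj(c4,t+[0,0,-.036]+R@np.array(p))-[150,140])*5,1)
print("tabbot",f((.007,0,.006)),"legs",f((.007,.005,-.013)),f((.007,-.005,-.013)),f((-.007,.005,-.013)))
obs=np.array([150+507/5,140+440/5]); h=onz(c4,obs,t[2]-.036+.002); print("hook seen",h, "local",R.T@(h-t))
for z in(.2488,.253,.257): print("pin local",z,R.T@(onz(c4,b,z)-t))
# pin ends: x-centre by ends
for uv in((320,238),(325,440)): print(R.T@(onz(c4,(150+uv[0]/5,140+uv[1]/5),.2488)-t))
E
```

```text
tri [0.54558259 0.05159922 0.2508833 ] [0.5449859  0.05289238 0.2488    ] [0.54495931 0.05201453 0.2488    ]
tabbot [514.7 432. ] legs [474.7 370.8] [553.2 370.7] [475.5 470.9]
hook seen [0.54381552 0.02412806 0.29578759] local [ 0.00418087  0.00088967 -0.034     ]
pin local 0.2488 [-0.00083406  0.02834536 -0.08098759]
pin local 0.253 [ 0.00074488  0.02779742 -0.07678759]
pin local 0.257 [ 0.00224863  0.02727558 -0.07278759]
[ 0.01505938  0.02818989 -0.08098759]
[-0.01710159  0.02864801 -0.08098759]
```

Pin sits about 27.5–28 mm ahead along balance y, with x centred. I'll average the wrench here, advance, and lower with contact detection. Contact near TCP z of 0.285 means seated; near 0.30 would mean a leg has landed on the pin.

```bash
cat >> h.py <<'E'
Rb=np.array([[np.cos(YB),-np.sin(YB),0],[np.sin(YB),np.cos(YB),0],[0,0,1]])
def avg(m,n=12):
    F=[];M=[]
    for _ in range(n):
        s=manip.observe(); F.append(s["force"]);M.append(s["moment"]); manip.pause(.03)
    F=np.array(F)@Rb;M=np.array(M)@Rb
    print(m,round(s["time"],2),np.round(s["tool_pos"],4),"Fb",np.round(F.mean(0),2),"sd",np.round(F.std(0),2),"Mb",np.round(M.mean(0),4),"sd",np.round(M.std(0),4)); return F.mean(0),M.mean(0)
E
python3 - <<'E'
from h import *
avg("free")
t=manip.observe()["tool_pos"]; yb=Rb[:,1]
p=t+.0277*yb; manip.servo_line(p,velocity=.03); 
q=p.copy(); q[2]=.306; manip.servo_line(q,velocity=.02); avg("above")
im=snap("wrist","w5"); cv2.imwrite("pics/c5.png",crop(im,170,150,130,100,6))
E
```

```text
free 12.72 [0.5395 0.0242 0.3298] Fb [-0.2  -0.07 -3.78] sd [0.51 0.39 0.44] Mb [0.1036 0.0311 0.0099] sd [0.0224 0.0212 0.0313]
above 15.54 [0.5456 0.0512 0.306 ] Fb [-0.16 -0.01 -3.86] sd [0.54 0.44 0.42] Mb [0.1163 0.031  0.0028] sd [0.0327 0.0256 0.0277]
```

View pics/c5.png

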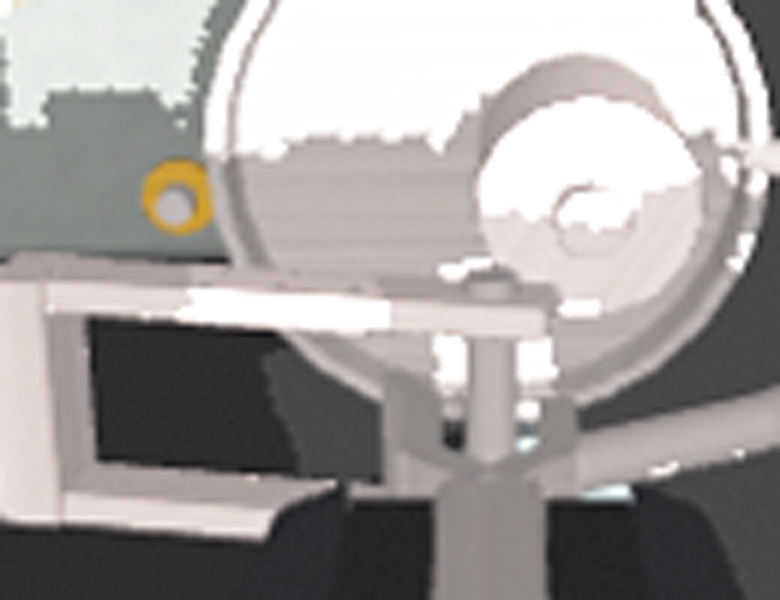

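Pin is centred between the legs (pin at 494, hook centre at 492). Lowering now.

```bash
python3 - <<'E'
from h import *
t=manip.observe()["tool_pos"]; p=t.copy()
p[2]=.2925; manip.servo_line(p,velocity=.02); F,_=avg("in legs",8)
z=.2925; prev=F[2]
while z>.2785:
    z-=.0015; p[2]=z; manip.servo_line(p,velocity=.015); F,M=avg("z",10)
    if F[2]>-2.4: break
im=snap("wrist","w6"); cv2.imwrite("pics/c6.png",crop(im,170,150,130,100,6))
E
```

```text
in legs 16.68 [0.5457 0.0512 0.2926] Fb [ 0.07  0.21 -3.89] sd [0.27 0.36 0.2 ] Mb [ 0.0873 -0.0037 -0.0027] sd [0.0306 0.0289 0.0315]
z 17.27 [0.5457 0.0512 0.291 ] Fb [ 0.1  -0.32 -3.77] sd [0.56 0.44 0.36] Mb [0.0948 0.0401 0.0032] sd [0.032  0.0383 0.0241]
z 17.85 [0.5457 0.0512 0.2895] Fb [ 0.02 -0.11 -4.03] sd [0.4  0.47 0.43] Mb [ 0.1082  0.019  -0.0042] sd [0.0367 0.0411 0.0409]
z 18.43 [0.5457 0.0512 0.288 ] Fb [ 0.21 -0.05 -3.95] sd [0.45 0.58 0.49] Mb [ 0.096   0.0125 -0.0114] sd [0.0362 0.0392 0.0313]
z 19.02 [0.5457 0.0512 0.2865] Fb [ 0.15  0.01 -3.86] sd [0.37 0.39 0.46] Mb [ 0.1009  0.0183 -0.0041] sd [0.0255 0.0368 0.0421]
z 19.6 [0.5456 0.0511 0.285 ] Fb [ 0.27 -0.75 -3.56] sd [0.45 0.6  0.53] Mb [-0.0152  0.0104  0.0201] sd [0.0231 0.0315 0.0393]
z 20.18 [0.5456 0.0509 0.2835] Fb [-0.4  -2.34 -2.27] sd [0.36 0.58 0.34] Mb [-0.4351  0.1094  0.0035] sd [0.0707 0.0263 0.0328]
```

View pics/c6.png

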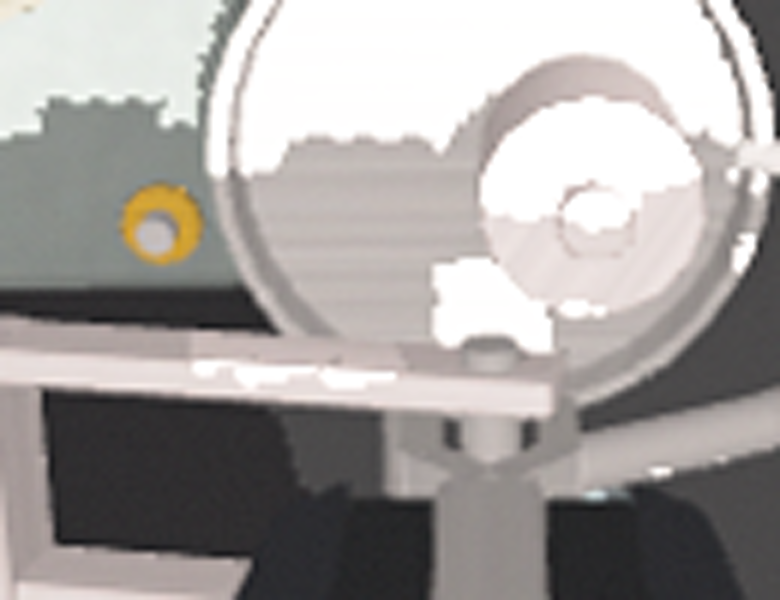

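It seated at TCP z ≈ 0.285 as predicted. Fy = -2.3 N says the pin bears on the -y slope of the roof, so I'll ease toward -y until the side force vanishes, then follow the pin's arc down.

```bash
python3 - <<'E'
from h import *
yb=Rb[:,1]
p=np.array(manip.observe()["tool_pos"]); p[2]=.2835; p[:2]=[.5456,.0511]
for i in range(4):
    p-=.0006*yb; manip.servo_line(p,velocity=.01); F,M=avg("dy",10)
    if F[1]>-.4: break
np.save("p.npy",p)
E
```

```text
dy 20.82 [0.5456 0.0507 0.2835] Fb [-0.13 -0.73 -2.59] sd [0.52 0.57 0.43] Mb [-0.1159  0.0221  0.0067] sd [0.0521 0.0458 0.0236]
dy 21.4 [0.5454 0.0502 0.2835] Fb [ 0.17  1.87 -3.03] sd [0.6  0.5  0.41] Mb [ 0.5667 -0.0249  0.0012] sd [0.0492 0.0348 0.0303]
```

```bash
python3 - <<'E'
from h import *
yb=Rb[:,1]; p=np.load("p.npy")+.0004*yb
arc=lambda z:-.12*np.cos(np.arcsin((.0238-(.2845-z))/.12))
z=p[2]
for i in range(22):
    F,M=avg(i,10 if i<8 else 16)
    if F[2]>-.15: break
    dz=min(.004,max(.0006,-F[2]/80*.7)); dy=arc(z-dz)-arc(z)+np.clip(F[1]*.00012,-.0004,.0004)
    z-=dz; p=p+dy*yb; p[2]=z; manip.servo_line(p,velocity=.012)
np.save("p.npy",p)
E
```

```text
0 21.73 [0.5453 0.05   0.2835] Fb [ 0.09  2.17 -3.21] sd [0.4  0.55 0.4 ] Mb [ 0.6085  0.0263 -0.0217] sd [0.0304 0.0298 0.036 ]
1 22.55 [0.5454 0.0498 0.2796] Fb [-0.1   0.4  -2.32] sd [0.58 0.64 0.48] Mb [ 0.2152  0.0359 -0.0066] sd [0.0187 0.02   0.0238]
2 23.37 [0.5453 0.0494 0.2756] Fb [ 0.23  0.7  -2.03] sd [0.41 0.39 0.64] Mb [ 0.2244 -0.0483  0.0037] sd [0.0301 0.0257 0.0444]
3 24.18 [0.5451 0.049  0.2715] Fb [ 0.07  0.41 -1.94] sd [0.46 0.48 0.55] Mb [ 0.1921 -0.0313 -0.0101] sd [0.0383 0.0387 0.0235]
4 25.0 [0.5451 0.0488 0.2675] Fb [ 0.18 -0.3  -1.83] sd [0.53 0.5  0.54] Mb [ 0.1054 -0.011  -0.0153] sd [0.0229 0.0269 0.0277]
5 25.82 [0.5451 0.0486 0.2635] Fb [ 0.    0.01 -0.98] sd [0.42 0.48 0.36] Mb [0.0975 0.017  0.0117] sd [0.0294 0.0221 0.0363]
6 26.63 [0.545  0.0486 0.2595] Fb [ 0.07 -0.16 -0.81] sd [0.5 0.3 0.5] Mb [ 0.1064  0.0142 -0.0045] sd [0.0259 0.0241 0.0167]
7 27.45 [0.5451 0.0487 0.2556] Fb [ 0.2   0.09 -0.53] sd [0.44 0.52 0.53] Mb [0.1012 0.0153 0.005 ] sd [0.012  0.0333 0.0295]
8 28.47 [0.5451 0.0489 0.2515] Fb [-0.11 -0.18 -0.21] sd [0.46 0.56 0.53] Mb [ 0.1157  0.0039 -0.0024] sd [0.0281 0.0329 0.0174]
9 29.31 [0.5452 0.0491 0.2497] Fb [ 0.22  0.23 -0.17] sd [0.57 0.68 0.7 ] Mb [ 0.1611 -0.0201 -0.0089] sd [0.0365 0.0372 0.0339]
10 30.12 [0.5452 0.0492 0.2482] Fb [0.43 0.34 0.12] sd [0.45 0.68 0.52] Mb [ 0.1673 -0.0295  0.0086] sd [0.0236 0.0265 0.0306]
```

Lever has sunk about 36 mm, which fits 3.9 N, and the wrist load is now about 0. Next I tilt the tab about the pin toward -y until the holding moment (Mx - 0.24·Fy) disappears.

```bash
cat >> h.py <<'E'
def tilt(pin,th): # tab leans to -y by th about the pin
    return pin+Rb@np.array([0,-.036*np.sin(th),.036*np.cos(th)]), [np.pi+th,0,YB]
E
python3 - <<'E'
from h import *
yb=Rb[:,1]; p=np.load("p.npy"); pin=p-[0,0,.036]; pin[2]+=.0005
print("M0"); F,M=avg(0,16); L=[(0,M[0]-.24*F[1])]
for th in (.06,.12,.17):
    q,r=tilt(pin,th); manip.servo_line(q,rot=r,velocity=.01); F,M=avg(th,24); L.append((th,M[0]-.24*F[1]))
    pin=pin+np.clip(F[1]*.0001,-.0002,.0002)*yb
L=np.array(L); print(L, np.polyfit(*L.T,1)); np.save("pin.npy",pin); st()
E
```

```text
M0
0 30.65 [0.5452 0.0492 0.2482] Fb [0.18 0.55 0.15] sd [0.4  0.57 0.37] Mb [ 0.1673 -0.0332  0.0025] sd [0.0309 0.0283 0.0363]
0.06 31.82 [0.5447 0.0471 0.2486] Fb [-0.21 -0.11  0.05] sd [0.39 0.41 0.51] Mb [0.0299 0.0098 0.0007] sd [0.0377 0.0297 0.0192]
0.12 32.98 [0.5442 0.045  0.2484] Fb [-0.12 -0.02 -0.04] sd [0.54 0.45 0.35] Mb [-0.0538  0.0695  0.0084] sd [0.0366 0.0324 0.0235]
0.17 34.12 [0.5439 0.0433 0.2482] Fb [-0.23 -0.1   0.03] sd [0.52 0.54 0.52] Mb [-0.1063  0.0667  0.0048] sd [0.0475 0.0317 0.0344]
[[ 0.          0.03585306]
 [ 0.06        0.05615094]
 [ 0.12       -0.05005745]
 [ 0.17       -0.08284517]] [-0.80755063  0.06043603]
 34.15 [0.5438 0.0433 0.2482] [-2.972 -0.    -0.222] F [-1.06  0.83 -0.13] M [-0.15   0.075  0.035] w 0.0099
```

The moment crosses zero near 0.08 rad. However, the tared wrist reading probably drifts with tilt: the slope is steeper than W·h. So I'll find the true hang angle mechanically. I loosen the fingers by tenths of a millimetre and watch, in the tool-fixed wrist view, which way the pan goes.

```bash
cat >> h.py <<'E'
def gray():
    return manip.get_image("wrist")[:,:,1].copy()
def shift(a,b,box=(200,130,300,215)): # pan/specimen motion in the wrist view, px
    x0,y0,x1,y1=box; t=a[y0+8:y1-8,x0+10:x1-10]; r=cv2.matchTemplate(b[y0:y1,x0:x1],t,cv2.TM_CCOEFF_NORMED)
    _,v,_,(i,j)=cv2.minMaxLoc(r)
    s=lambda f:0 if len(f)<3 else .5*(f[0]-f[2])/(f[0]-2*f[1]+f[2])
    return i-10+s(r[j,max(i-1,0):i+2]), j-8+s(r[max(j-1,0):j+2,i]), v
E
python3 - <<'E'
from h import *
manip.pause(.1); g0=gray(); cv2.imwrite("pics/g0.png",g0); cv2.imwrite("pics/side1.png",manip.get_image("side")[:,:,::-1])
for i in range(8):
    w=.0102+.0002*i; manip.set_gripper(w); manip.pause(.2); g=gray()
    print(round(manip.observe()["time"],2),w,round(manip.observe()["width"],5),np.round(shift(g0,g,(205,75,305,165)),2))
avg("loose",16); cv2.imwrite("pics/g1.png",g)
cv2.imwrite("pics/c7.png",np.vstack([np.hstack([cv2.resize(x,(400,300)) for x in(g0,g)])]))
E
```

```text
34.9 0.0102 0.01034 [ 0.19 -0.06  1.  ]
35.37 0.010400000000000001 0.01056 [ 0.32 -0.1   1.  ]
35.83 0.0106 0.01076 [0.79 0.01 1.  ]
36.3 0.0108 0.0108 [ 1.05 -0.03  0.99]
36.77 0.011000000000000001 0.01108 [ 1.36 -0.08  0.99]
37.23 0.011200000000000002 0.01126 [1.72 0.07 0.99]
37.7 0.0114 0.01143 [1.78 0.06 0.99]
38.17 0.011600000000000001 0.01156 [1.75 0.06 0.99]
loose 38.67 [0.5438 0.0433 0.2481] Fb [ 0.16 -0.12  0.11] sd [0.41 0.64 0.6 ] Mb [-0.1091  0.0258  0.0041] sd [0.0345 0.0248 0.0278]
```

View pics/c7.png

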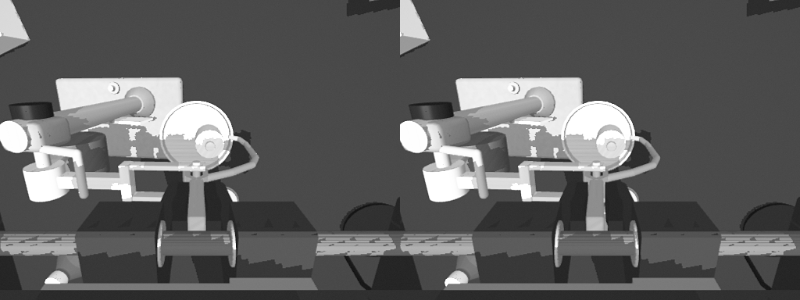

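The pan crept +1.8 px toward smaller tilt and then levelled off, so the hang angle is about 0.155 rad. I'll keep opening in small steps with a better-placed box.

```bash
python3 - <<'E'
from h import *
g0=cv2.imread("pics/g0.png",0); B=(200,122,305,205)
print(np.round(shift(g0,cv2.imread("pics/g1.png",0),B),2))
w=.0116
for i in range(8):
    w+=.0003; manip.set_gripper(w); manip.pause(.15); g=gray()
    print(round(manip.observe()["time"],2),round(w,4),round(manip.observe()["width"],5),np.round(shift(g0,g,B),2))
E
```

```text
[1.96 0.08 0.98]
39.12 0.0119 0.01186 [1.97 0.08 0.98]
39.53 0.0122 0.01173 [1.97 0.08 0.98]
39.95 0.0125 0.01236 [1.97 0.08 0.98]
40.37 0.0128 0.01304 [1.97 0.08 0.98]
40.78 0.0131 0.01336 [1.98 0.08 0.98]
41.2 0.0134 0.01339 [1.98 0.08 0.98]
41.62 0.0137 0.01373 [1.98 0.08 0.98]
42.03 0.014 0.01405 [1.98 0.08 0.98]
```

The pan stayed at exactly the same pixel while the gap grew by 2.4 mm, so it hangs free and still. I'll open fully and withdraw along the tool axis.

```bash
python3 - <<'E'
from h import *
g0=cv2.imread("pics/g0.png",0); B=(200,122,305,205)
for w in (.016,.019,.023,.028,.034,.042,.05):
    manip.set_gripper(w); manip.pause(.05)
print(np.round(shift(g0,gray(),B),2)); s=st("open")
th=.17; ax=Rb@np.array([0,-np.sin(th),np.cos(th)])
p=np.array(s["tool_pos"])
manip.servo_line(p+.03*ax,velocity=.02); manip.servo_line(p+.10*ax,velocity=.06); st("up")
a=gray(); sa=manip.get_image("side"); manip.pause(.8); b=gray(); sb=manip.get_image("side")
print("drift wrist",np.round(shift(a,b,(200,60,310,180)),2),"max side diff",np.abs(sa.astype(int)-sb).max(), "wrist diff px",(cv2.absdiff(a,b)>25).sum())
o=np.hstack([cv2.resize(sb[150:270,160:320,::-1],(400,300),interpolation=cv2.INTER_CUBIC),cv2.cvtColor(cv2.resize(b[30:222,120:376],(400,300)),cv2.COLOR_GRAY2BGR)])
cv2.imwrite("pics/c8.png",o)
E
```

```text
[1.98 0.08 0.93]
open 44.47 [0.5438 0.0433 0.2482] [-2.972  0.    -0.222] F [-0.15 -0.16  1.3 ] M [-0.053 -0.014 -0.033] w 0.0496
up 47.43 [0.5399 0.0268 0.3463] [-2.972e+00  1.000e-03 -2.210e-01] F [-0.16  0.46 -0.35] M [-0.047  0.002 -0.011] w 0.0502
drift wrist [0.01 0.27 0.99] max side diff 64 wrist diff px 2084
```

View pics/c8.png

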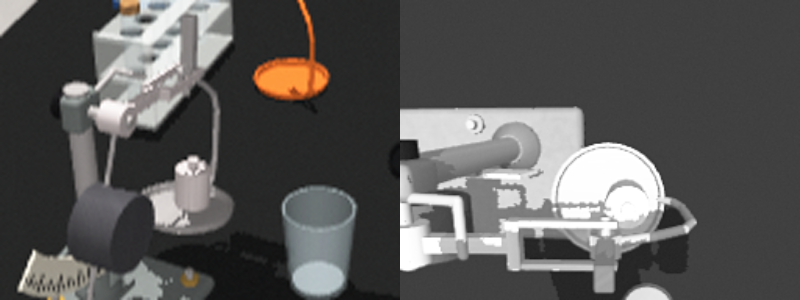

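It hangs with the specimen on it, hook over the pin, fingers clear. The difference between frames may only be the arm settling, so one more stillness check, then I hand in.

```bash
python3 - <<'E'
from h import *
I=[]
for _ in range(4): I.append((gray(),manip.get_image("side")[165:250,190:260].astype(int))); manip.pause(.25)
for a,s in I[1:]: print((cv2.absdiff(I[0][0],a)>25).sum(),np.abs(I[0][1]-s).max(),np.round(shift(I[0][0],a,(200,60,310,180)),3))
if all((cv2.absdiff(I[0][0],a)>25).sum()<60 for a,_ in I): manip.job_done(); print("done")
st()
E
```

```text
12 6 [ 0.005 -0.018  1.   ]
21 5 [ 0.005 -0.018  1.   ]
17 5 [ 0.005 -0.017  1.   ]
the job is handed in; nothing more can be done
done
the job is handed in; nothing more can be done
```

The pan now hangs free and still on the balance pin with the specimen standing on it. I handed the job in at about 49 s of the 72 s allowed.

- **Pick-up and hooking:** I gripped the steel hanger by its tab and lifted it (about 3.9 N in all, so the specimen is roughly 240 g). The hook went over the pin from the pan side. It seated at the predicted height, with a brief side force of about 2.3 N that I eased off.
- **Letting the lever down:** I kept hold while it sank about 36 mm, until the wrist load was about 0. That sink fits the hung weight.
- **Release:** I tilted the tab 0.17 rad about the pin and opened the fingers in 0.2–0.3 mm steps. The pan crept about 2 px in the wrist view to its resting angle, roughly 0.155 rad. It then stayed put to within 0.02 px while the fingers opened fully.

**Checks that disagreed:** The wrist moment suggested a hang angle of about 0.08 rad. I took that as the sensor reading drifting with tilt and relied on the camera instead. The first stillness check after withdrawing showed differences between frames, most likely the arm settling. The repeat over about 0.8 s showed no motion (0.02 px or less).

The rack, bottle and beaker were never approached.

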